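Load the spacer sleeve onto the detent rod

ROBOT

A 6-joint arm with a two-finger parallel gripper is mounted at the origin on the work surface. World frame = base frame: x ahead of the robot, y to its left, z up, the work surface at z = 0. Lengths are in mm, angles in rad, forces in N, time in s.
With the tool pointing down it reaches from about 275 to 1000 mm from the base axis. Payload 8.4 kg.
Tool frame: the origin (TCP) lies between the finger pads; the fingertips stand 17 mm ahead of it and the grasp point (between the pads) lies 2 mm behind it; z points along the fingers, y is the direction in which the jaws open and shut (so a half turn about z gives the same grasp; the last joint's range is limited). The gripper opens to 85 mm and grips with 20 to 120 N. Pads are 22 mm wide; open, the fingers measure 114 mm over their backs; the gripper's body (76 mm by 85 mm) begins 54 mm behind the grasp point. The pads swing forward as they close: fully open they stand 13 mm farther back than shut.
Start: joints at [-1.299, 0.353, 1.633, -0, 1.155, -0.002], TCP at [168.993, -601.722, 248.281] pointing down, gripper open.
Joint ranges: [-2.63, 2.63], [-0.92, 2.1], [0.06, 2.66], [-1.3, 4.44], [0, 2.69], [-3.02, 3.02]. Speed limits (rad/s): [2.22, 2.22, 2.79, 3.14, 3.14, 3.14].

INTERFACE

Orientations are given as a unit quaternion [x, y, z, w].
In Python, from cell import bot, optics, nets gives the robot as it stands.
- The arm moves only by the shell command python3 -m crank 'ROWS'. ROWS is JSON, a list of rows, each a list of 5 numbers: the opening, from -1 (shut) to 1 (fully open), then the shift along the tool's x, y, z in cm, then the turn about the tool's z in rad. In form: [[hand, tx, ty, tz, roll], ...]. A call has 1 to 5 rows; each row is the pose to reach, as a shift and turn from the pose commanded when the call began, along the tool's axes at that moment; what a row does not reach only later rows make up. A row lasts 1/12 s, in which the tool goes at most 41.7 mm and 7.16 degrees, less where a joint would pass 70% of its speed; a pose out of reach is approached as far as the arm can. A call with a gripper value outside its range is refused whole. The fingers move at their own pace and stop on an object; the grip force is fixed at half the most. Time passes only in rows, so rows that repeat a pose let the fingers close. It gives the time, the measured TCP pose, the force and the opening at its end, in the units of the state.
- bot.read_state(): the state, without advancing time (a new reading comes with each control period).
- optics.get_image(name): name is "side" or "top" or "wrist"; returns (picture, depth): 384x512x3 uint8, red, green, blue; 384x512 float32, mm along the optical axis (not along the pixel's ray), 0 where there is no reading.
- optics.camera_info(name): a dict with "intrinsics" (3x3 intrinsics, pixels), "rvec" (rotation vector, rad) and "tvec" (3), from world to camera coordinates, as OpenCV has them. Camera axes: x right, y down, z forward; pixel columns grow to the right and rows downward; lengths in mm; the calibration is good to about 2 mm. A picture is of the moment at which its call begins: read the wrist's pose just before it. camera_info takes no time and is no camera call; for the wrist camera it gives the pose at the moment of the call.
- bot.job_done(): hands the job in, once; it reports no verdict.
Trained networks look in the newest picture that a camera, given by its name, has taken for a name from the list of things; names that differ only in an ending like _2 or _b are one class to them, and where a whole thing is asked for, a point or a joint stands for the part that bears it (a point fixed in the world has none). Each returns a list of dicts, best first, with "score" (0 to 1); they miss things now and then, are a little off and sometimes report something else, mostly with a low value. They report only what shows in the picture. A call takes as long as a camera call. They do not tell look-alikes from the thing itself.
- nets.find_in(camera, label): "extent" ([centre column, centre row, width, height] in pixels, round what is visible of it).
- nets.mark_of(camera, label): "pixel" ([column, row] in pixels: a listed point, or the origin of a listed thing).
The state is a dict: "time": time; "qpos": joint angles; "joint_vel": joint speeds; "joint_efforts": joint torques, N m; "tcp_pos": TCP position; "tcp_rot": TCP orientation; "wrist_force": force on the tool from outside, world axes, zero at the start; "ft_torque": the same for the moment, N m; "finger_gap": opening from 0.0 (shut) to 1.0 (fully open).
Only numpy, scipy, OpenCV 4.12 (cv2) and the standard library are available. Lean on these libraries where they do the work, as an engineer would, in place of code of your own. Each camera call takes 0.05 s, during which the arm holds its last target. There are 200 camera calls.

TASK

Take the orange sleeve from its black saddle, lay it in the fixture's cradle in front of the rod, and let go of it. Then push it along the cradle onto the rod, past the two sprung balls, until they click out behind it and it is held home at the headstock; stop there rather than ramming it, leave the jar and the screwdriver where they are, and take your hand away.

Things in the scene. Friction and masses are not known exactly. Their poses are not given: they have to be found in the camera images.
- sleeve_mid (a point): Centre of the orange sleeve: a tube 48 mm in outer diameter, 56 mm long, with a 22 mm through bore (chamfered at both ends), 0.15 to 0.30 kg. x runs along the bore. It is the same from both ends, so either may go first. It starts lying level on the black saddle, axis 40 mm above the bench.
- saddle: Black plastic V saddle that holds the sleeve at the start, fixed to the bench; plate 60 x 64 x 6 mm, V 42 mm long and 46 mm wide, its edges 26 mm above the bench. Origin: centre of its underside. x runs along the sleeve.
- fixture: Bench fixture, fixed. Origin: centre of the underside of its dark base plate (260 mm along x, 100 along y, 12 thick). +x runs along the cradle to the teal headstock (74 mm wide, 80 high, x = 70 to 125 mm). Cradle, rod and shoulder share an axis at y = 0, 48 mm above the bench. Offsets below are along this x.
- cradle_spot (a point): Where to lay the sleeve's centre, on the axis at x = -78 mm, 48 mm above the bench. The open aluminium 90 degree V cradle runs from x = -125 to +65 mm, is 46 mm wide, its edges 34 mm above the bench; a sleeve lying in it is in line with the rod, which begins 36 mm ahead of it. Axes as the fixture's.
- rod_nose (a point): Tip of the steel rod's cone, on the axis at x = -14 mm. The rod, 18 mm in diameter, stands out of the headstock towards -x. Two sprung brass balls sit in its left and right sides at x = 2 mm. Axes as the fixture's.
- shoulder (a point): Centre of the steel shoulder (40 mm in diameter) in front of the headstock, on the axis at x = 65 mm, facing -x. When home, the sleeve's front end is at it within about 2 mm of play: its centre at x = 35 to 37 mm, its rear end at 7 to 9 mm, just beyond the balls, and the rod's end and balls show behind it. Axes as the fixture's.
- ball_left (a joint): How far the ball on the rod's +y side is pressed in, m: 0 = out (it stands 5 mm proud of the rod, 14 mm from the axis), 0.003 inside the sleeve's bore, at most 0.0045. Spring: 2.2 N plus 0.5 N per mm. Pushing the sleeve onto both balls takes about 10 N along the rod, then about 2 N, and nearly none as they snap out behind it.
- ball_right (a joint): The same for the ball on the rod's -y side.
- jar: White jar with a green lid, 56 mm in diameter, 68 mm high; origin at the centre of its underside. Leave it alone.
- screwdriver: Screwdriver lying on the bench, about 200 mm long, along x; origin under its middle. Leave it alone.
- tray: Grey parts tray fixed to the bench, 100 x 80 x 22 mm; origin at the centre of its underside. Not needed.
There are look-alikes about, which are no part of the job. There is more than one size of the part that bears sleeve_mid; the job needs the largest.

How it is judged:
By the outcome, as a careful person would: the job done as asked, in the order asked, and still so for the second after the job is handed in, with the robot touching nothing.
It also fails if it takes over 51 s, if anything falls off the work surface, if the arm or the gripper's body presses on something with over 40 N, if the wrist force passes 120 N, or if a joint passes its speed limit or range.

## Working session

There is one attempt and no reset: what is moved stays moved. The work goes in short steps, Python scripts to look and compute and a shell command to move; the robot and the scene stay as the last step left them, time stands still between calls to the robot, and variables do not carry over. Pictures are saved under pics/ and viewed, about 8 in all and at most 12, crops included, and the job is handed in when it is done.

```bash
ls; mkdir -p pics; cat > h.py <<'E'
import numpy as np, cv2
from cell import bot, optics, nets
def cam(n):
    i=optics.camera_info(n); K=np.array(i["intrinsics"]);R=cv2.Rodrigues(np.array(i["rvec"],float))[0];t=np.array(i["tvec"],float).ravel();return K,R,t
def at_z(n,px,z):
    K,R,t=cam(n); d=R.T@np.linalg.inv(K)@[px[0],px[1],1]; c=-R.T@t; return c+d*(z-c[2])/d[2]
def cloud(n,depth):
    K,R,t=cam(n); v,u=np.mgrid[:384,:512]; p=np.stack([(u-K[0,2])/K[0,0]*depth,(v-K[1,2])/K[1,1]*depth,depth],-1); return (p-t)@R
def proj(n,P):
    K,R,t=cam(n); q=K@(R@np.array(P,float)+t); return q[:2]/q[2]
E
python3 - <<'E'
from h import *
np.set_printoptions(precision=1,suppress=True)
for c in("top","side"):
    im,d=optics.get_image(c); np.save(f"{c}_d.npy",d); cv2.imwrite(f"pics/{c}0.png",im[...,::-1])
    K,R,t=cam(c); print(c,"campos",-R.T@t)
    for l,z in(("sleeve_mid",40),("saddle",0),("fixture",0),("rod_nose",48),("shoulder",48),("cradle_spot",48),("jar",0),("screwdriver",0),("tray",0)):
        for r in nets.mark_of(c,l)[:4]: print(l,round(r["score"],2),np.array(r["pixel"]),at_z(c,r["pixel"],z))
print(bot.read_state())
a=cv2.imread("pics/top0.png");b=cv2.imread("pics/side0.png")
E
```

```text
pics
top campos [514.4  26.4 971.8]
sleeve_mid 0.81 [229.3 166. ] [628.6  81.5  40. ]
sleeve_mid 0.77 [177.6 169.5] [618.8 187.4  40. ]
sleeve_mid 0.58 [169.7 122.8] [715.4 207.2  40. ]
saddle 0.65 [179.2 172.5] [616.9 190.6   0. ]
fixture 0.72 [332.  198.8] [ 568.6 -136.8    0. ]
rod_nose 0.97 [328.3 198.6] [ 566.1 -121.2   48. ]
shoulder 0.7 [366.5 193.6] [ 578.1 -198.5   48. ]
shoulder 0.36 [293.8 285.5] [390.6 -54.6  48. ]
cradle_spot 0.73 [295.4 205.6] [550.3 -54.9  48. ]
jar 0.56 [249.4 120.6] [733.   43.4   0. ]
screwdriver 0.81 [294.3 286.1] [382.9 -59.8   0. ]
tray 0.62 [158.9 233.7] [485.6 228.9   0. ]
side campos [416.9 629.9 548.5]
sleeve_mid 0.76 [200.4 256. ] [620.1 189.   40. ]
sleeve_mid 0.66 [209.4 220.8] [631.8 100.9  40. ]
sleeve_mid 0.55 [140.9 263.9] [712.4 225.1  40. ]
saddle 0.73 [202.5 271.9] [620.5 189.6   0. ]
fixture 0.68 [269.7 171.8] [ 560.8 -130.9    0. ]
fixture 0.19 [344.  195.2] [387.  -74.3   0. ]
rod_nose 0.61 [267.5 154.9] [ 565.3 -128.5   48. ]
shoulder 0.63 [269.7 139.8] [ 572.7 -194.5   48. ]
cradle_spot 0.57 [265.7 172.9] [555.8 -58.8  48. ]
jar 0.94 [171.6 209.4] [737.4  40.2   0. ]
screwdriver 0.75 [344.6 198.5] [385.3 -63.2   0. ]
tray 0.57 [274.8 301.3] [485. 226.   0.]
tray 0.48 [342.6 196. ] [389.8 -71.    0. ]
{'time': 1.0, 'qpos': array([-1.3,  0.4,  1.6,  0. ,  1.2, -0. ]), 'joint_vel': array([-0.,  0., -0., -0., -0., -0.]), 'joint_efforts': array([ -0. , -60.5, -34.2,   0. ,   0. ,   0. ]), 'tcp_pos': array([ 169. , -601.7,  248.3]), 'tcp_rot': array([1. , 0.1, 0. , 0. ]), 'wrist_force': array([-0.1, -0.1,  0.3]), 'ft_torque': array([-0., -0., -0.]), 'finger_gap': 0.9964974276410018}
```

View pics/top0.png

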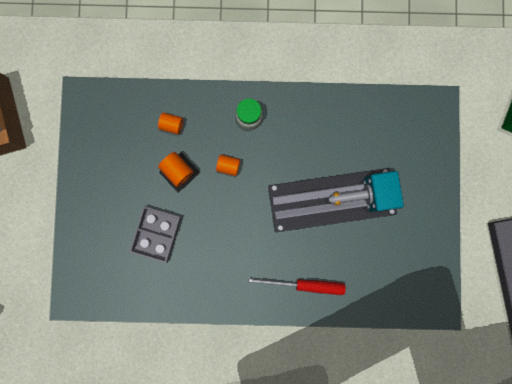

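View pics/side0.png

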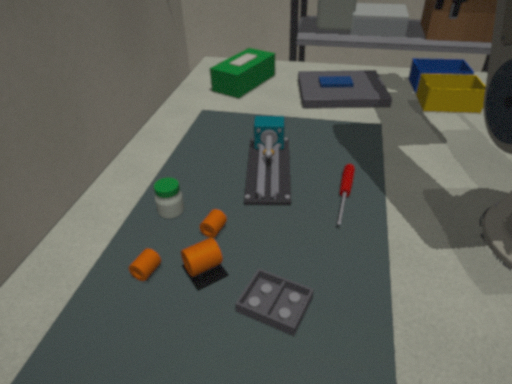

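Orange candidates in top view: (177,169) is the largest and sits on the black saddle, so it fits. (229,165) and (170,123) are smaller and lie on the bench. Next I'll measure the axes and confirm with a crop.

```bash
python3 - <<'E'
from h import *
np.set_printoptions(precision=3,suppress=True)
im=cv2.imread("pics/top0.png"); d=np.load("top_d.npy"); P=cloud("top",d)
hsv=cv2.cvtColor(im,cv2.COLOR_BGR2HSV); o=((hsv[...,0]<15)&(hsv[...,1]>150)&(hsv[...,2]>80)).astype(np.uint8)
n,l,s,c=cv2.connectedComponentsWithStats(o)
for i in range(1,n):
    if s[i,4]<60: continue
    m=l==i; p=P[m]; p=p[(d[m]>0)]
    r=cv2.minAreaRect(p[:,:2].astype(np.float32)); print("orange",c[i],s[i,4],"rect",r,"z",np.percentile(p[:,2],[5,50,98]))
    if abs(c[i][0]-177)<6 and abs(c[i][1]-169)<8:
        for zt in (48,54): 
            q=p[p[:,2]>zt]; print(zt,len(q),q.mean(0),cv2.minAreaRect(q[:,:2].astype(np.float32)))
# screen bench height
print("bench z",np.median(P[200:215,230:250,2]), "tray z")
# fixture region
q=P.reshape(-1,3); k=(q[:,0]>480)&(q[:,0]<650)&(q[:,1]<20)&(q[:,1]>-290)&(d.ravel()>0)
f=q[k&(q[:,2]>7)&(q[:,2]<120)]; print("fix rect",cv2.minAreaRect(f[:,:2].astype(np.float32)))
h=q[k&(q[:,2]>72)]; print("head",len(h),h.mean(0),cv2.minAreaRect(h[:,:2].astype(np.float32)))
e=q[k&(q[:,2]>28)&(q[:,2]<70)&(q[:,1]>-110)]; print("cradle edges",len(e),cv2.minAreaRect(e[:,:2].astype(np.float32)),e[:,2].mean())
a=cv2.resize(im[95:255,120:280],(600,600),interpolation=cv2.INTER_CUBIC);cv2.imwrite("pics/crop1.png",a)
E
```

```text
orange [170.069 122.925] 319 rect ((720.773681640625, 209.5467987060547), (44.042572021484375, 40.99793243408203), 76.47327423095703) z [12.911 33.627 39.283]
orange [  3.215 133.677] 93 rect ((686.7395629882812, 533.0053100585938), (56.78563690185547, 16.605953216552734), 5.778019428253174) z [68.221 70.279 73.44 ]
orange [175.098 168.738] 553 rect ((619.2180786132812, 191.83914184570312), (56.61948013305664, 46.90083312988281), 44.09993362426758) z [44.981 58.871 65.187]
48 497 [619.033 190.691  58.752] ((619.009765625, 191.91456604003906), (56.63579177856445, 45.17445755004883), 44.62468338012695)
54 415 [619.113 191.28   60.186] ((619.510009765625, 191.68601989746094), (56.90257263183594, 42.090240478515625), 42.87014389038086)
orange [227.579 164.813] 299 rect ((634.55908203125, 86.13203430175781), (43.47932052612305, 40.11050796508789), 77.28120422363281) z [19.969 33.417 39.055]
orange [320.944 286.921] 520 rect ((385.0464782714844, -114.48331451416016), (103.47615814208984, 23.61284065246582), 85.94034576416016) z [17.39  23.255 27.781]
bench z 1.0421676156123503 tray z
fix rect ((566.3740844726562, -134.98716735839844), (100.07075500488281, 260.35845947265625), 9.744513511657715)
head 1064 [ 582.486 -229.461   79.346] ((582.5062866210938, -229.6602020263672), (73.80938720703125, 58.047096252441406), 9.947906494140625)
cradle edges 420 ((553.86474609375, -62.169891357421875), (45.5305290222168, 102.39541625976562), 9.905619621276855) 31.492348819362626
```

View pics/crop1.png

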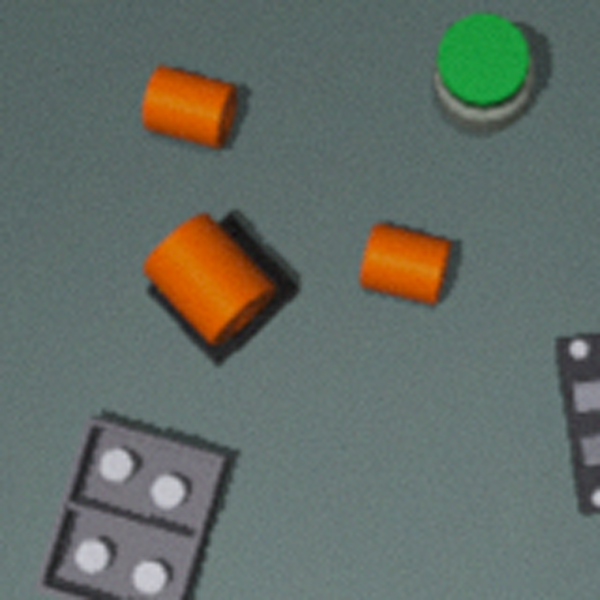

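Crop: the large tube at (210,280) lies on the black saddle, so that's the target. The other two, at (190,105) and (405,262), are visibly smaller. Depth and networks agree: sleeve at (619,191.5) with axis at 44°; fixture at (566.4,-135) with yaw -80.2°, and the head and cradle offsets match the spec.

```bash
cat >> h.py <<'E'
from scipy.spatial.transform import Rotation as Ro
FO=np.array([566.4,-135,0]); FY=-80.2; FX=np.array([np.cos(np.radians(FY)),np.sin(np.radians(FY)),0])
def fx(x,z): return FO+FX*x+[0,0,z]
def go(goal,yaw=None):
    s=bot.read_state(); R=Ro.from_quat(s["tcp_rot"]).as_matrix(); y=np.degrees(np.arctan2(R[1,0],R[0,0]))
    sh=R.T@(np.array(goal)-s["tcp_pos"])/10
    r=0 if yaw is None else -np.radians((yaw-y+90)%180-90)
    print("t",round(s["time"],2),"tcp",s["tcp_pos"].round(1),"yaw",round(y,2),"tilt",np.round(R[:,2],3),"q",s["qpos"].round(2),"F",s["wrist_force"].round(1),"gap",round(s["finger_gap"],3))
    print("  shift cm",sh.round(2),"roll",round(r,3))
E
python3 -c "
from h import *
go([619,191.5,150],44)"
```

```text
t 1.0 tcp [ 169.  -601.7  248.3] yaw 15.69 tilt [ 0. -0. -1.] q [-1.3   0.35  1.63  0.    1.16 -0.  ] F [-0.1 -0.1  0.3] gap 0.996
  shift cm [ 64.77 -64.2    9.83] roll -0.494
```

```bash
python3 -m crank '[[1,64.8,-64.2,5,-0.494],[1,64.8,-64.2,5,-0.494],[1,64.8,-64.2,5,-0.494],[1,64.8,-64.2,5,-0.494],[1,64.8,-64.2,5,-0.494]]'; python3 -c "
from h import *
go([619,191.5,150],44)"
```

```text
time: 1.42
tcp_pos: [272.1, -419.2, 236.8]
tcp_rot: [0.926, 0.378, 0.0, 0.0]
wrist_force: [1.9, -0.7, -0.3]
finger_gap: 1.004
t 1.42 tcp [ 272.1 -419.2  236.8] yaw 44.41 tilt [ 0. -0. -1.] q [-1.    0.17  1.91  0.    1.06 -0.2 ] F [ 1.9 -0.7 -0.3] gap 1.004
  shift cm [ 67.51 -19.36   8.68] roll 0.007
```

```bash
python3 -m crank '[[1,67.5,-19.4,8.7,0],[1,67.5,-19.4,8.7,0],[1,67.5,-19.4,8.7,0],[1,67.5,-19.4,8.7,0],[1,67.5,-19.4,8.7,0]]'; python3 -c "
from h import *
go([619,191.5,150],44)"
```

```text
time: 1.83
tcp_pos: [375.6, -240.0, 211.4]
tcp_rot: [0.927, 0.374, 0.0, 0.0]
wrist_force: [1.1, -0.1, 1.0]
finger_gap: 1.0
t 1.83 tcp [ 375.6 -240.   211.4] yaw 43.97 tilt [ 0.001 -0.001 -1.   ] q [-0.57  0.12  2.04  0.    0.99  0.23] F [ 1.1 -0.1  1. ] gap 1.0
  shift cm [ 47.47 -14.16   6.14] roll -0.001
```

```bash
python3 -m crank '[[1,47.5,-14.2,6.1,0],[1,47.5,-14.2,6.1,0],[1,47.5,-14.2,6.1,0],[1,47.5,-14.2,6.1,0],[1,47.5,-14.2,6.1,0]]'; python3 -c "
from h import *
go([619,191.5,150],44)"
```

```text
time: 2.25
tcp_pos: [477.2, -59.4, 185.9]
tcp_rot: [0.927, 0.375, 0.0, 0.0]
wrist_force: [0.5, -0.2, 0.3]
finger_gap: 0.997
t 2.25 tcp [477.2 -59.4 185.9] yaw 44.0 tilt [ 0.001 -0.    -1.   ] q [-0.13  0.21  2.   -0.    0.94  0.68] F [ 0.5 -0.2  0.3] gap 0.997
  shift cm [27.63 -8.2   3.6 ] roll 0.0
```

```bash
python3 -m crank '[[1,27.6,-8.2,3.6,0],[1,27.6,-8.2,3.6,0],[1,27.6,-8.2,3.6,0],[1,27.6,-8.2,3.6,0],[1,27.6,-8.2,3.6,0]]' >/dev/null; python3 -m crank '[[1,7.5,-2.2,0.9,0],[1,7.5,-2.2,0.9,0],[1,7.5,-2.2,0.9,0]]';python3 - <<'E'
from h import *
np.set_printoptions(precision=1,suppress=True)
go([619,191.5,43],44)
im,d=optics.get_image("wrist"); cv2.imwrite("pics/w1.png",im[...,::-1]); P=cloud("wrist",d)
hsv=cv2.cvtColor(im[...,::-1].copy(),cv2.COLOR_BGR2HSV); o=((hsv[...,0]<15)&(hsv[...,1]>150)&(hsv[...,2]>60)).astype(np.uint8)
n,l,s,c=cv2.connectedComponentsWithStats(o)
for i in range(1,n):
    if s[i,4]<500: continue
    p=P[(l==i)&(d>0)]; q=p[p[:,2]>54]
    print(c[i],s[i,4],np.percentile(p[:,2],[2,50,99])); 
    if len(q)>50: print(cv2.minAreaRect(q[:,:2].astype(np.float32)))
for r in nets.mark_of("wrist","sleeve_mid"): print(r["score"],r["pixel"],at_z("wrist",r["pixel"],40))
E
```

```text
time: 2.92
tcp_pos: [619.5, 192.1, 150.3]
tcp_rot: [0.927, 0.376, 0.002, -0.001]
wrist_force: [-1.3, -1.0, 0.9]
finger_gap: 1.0
t 2.92 tcp [619.5 192.1 150.3] yaw 44.16 tilt [ 0.  0. -1.] q [0.3 0.5 1.7 0.  1.  1.1] F [-1.3 -1.   0.9] gap 1.0
  shift cm [-0.1  0.  10.7] roll 0.003
[257.2 199.9] 2524 [ 4.9 56.3 62.5]
((616.8768310546875, 186.9044189453125), (56.80836868286133, 36.274375915527344), 45.570980072021484)
[327.7 244.7] 1043 [  3.9  27.8 146.3]
0.73 [317.0, 106.1] [711.1 206.5  40. ]
0.71 [334.8, 254.4] [630.5  89.6  40. ]
0.63 [254.4, 204.3] [613.  183.5  40. ]
```

View pics/w1.png

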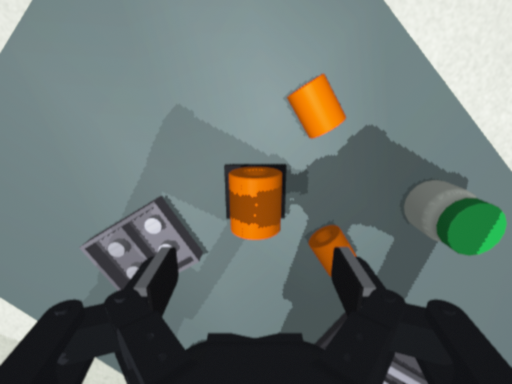

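Wrist view: the sleeve at (256,203) is centred between the fingers, the saddle is under it, and the small look-alike at (335,255) is outside the jaws' path. Measurements differ by about 4 mm along the bore, so I'm using the mean.

```bash
python3 -m crank '[[1,-0.25,0.1,4,0],[1,-0.25,0.1,8,0],[1,-0.25,0.1,10,0],[1,-0.25,0.1,10.7,0],[1,-0.25,0.1,10.7,0]]'; python3 -m crank '[[-0.6,0,0,0,0],[-0.6,0,0,0,0],[-0.6,0,0,0,0],[-0.6,0,0,0,0],[-0.6,0,0,0,0]]'; python3 -m crank '[[-0.6,0,0,0,0],[-0.6,0,0,0,0],[-0.6,0,0,0,0],[-0.6,0,0,0,0]]';python3 -c "
from h import *
go([618.3,189.7,43],44)"
```

```text
time: 3.43
tcp_pos: [614.1, 182.5, 42.5]
tcp_rot: [0.927, 0.374, -0.002, -0.0]
wrist_force: [0.2, -0.6, 0.8]
finger_gap: 1.001
time: 3.85
tcp_pos: [614.7, 186.1, 46.7]
tcp_rot: [0.927, 0.374, 0.0, -0.002]
wrist_force: [-12.6, 10.3, 16.3]
finger_gap: 0.542
time: 4.18
tcp_pos: [614.6, 186.2, 46.7]
tcp_rot: [0.927, 0.374, 0.0, -0.002]
wrist_force: [-12.0, 9.6, 15.9]
finger_gap: 0.544
t 4.18 tcp [614.6 186.2  46.7] yaw 43.95 tilt [-0.001  0.003 -1.   ] q [0.29 0.61 1.72 0.   0.8  1.09] F [-12.    9.6  15.9] gap 0.544
  shift cm [0.51 0.   0.37] roll -0.001
```

```bash
python3 -m crank '[[-0.6,0,0,-1,0],[-0.6,0,0,-3,0],[-0.6,0,0,-6,0],[-0.6,0,0,-9,0],[-0.6,0,0,-9,0]]'; python3 -m crank '[[-0.6,0,0,0,0],[-0.6,0,0,0,0]]';python3 - <<'E'
from h import *
go([618.3,189.7,43],44)
im,d=optics.get_image("wrist"); a=im[...,::-1]
im,d=optics.get_image("side"); b=cv2.resize(im[170:300,100:300,::-1],(591,384),interpolation=cv2.INTER_CUBIC)
cv2.imwrite("pics/g1.png",cv2.resize(np.hstack([a[:,50:460],b]),(800,307)))
E
```

```text
time: 4.6
tcp_pos: [619.4, 184.9, 141.3]
tcp_rot: [0.927, 0.375, 0.005, 0.001]
wrist_force: [1.9, 0.5, -1.6]
finger_gap: 0.54
time: 4.77
tcp_pos: [615.4, 183.8, 134.3]
tcp_rot: [0.927, 0.375, 0.0, 0.0]
wrist_force: [0.9, -0.2, -3.6]
finger_gap: 0.537
t 4.77 tcp [615.4 183.8 134.3] yaw 43.99 tilt [ 0.  0. -1.] q [ 0.29  0.5   1.69 -0.    0.96  1.09] F [ 0.9 -0.2 -3.6] gap 0.537
  shift cm [ 0.61 -0.23  9.13] roll -0.0
```

View pics/g1.png

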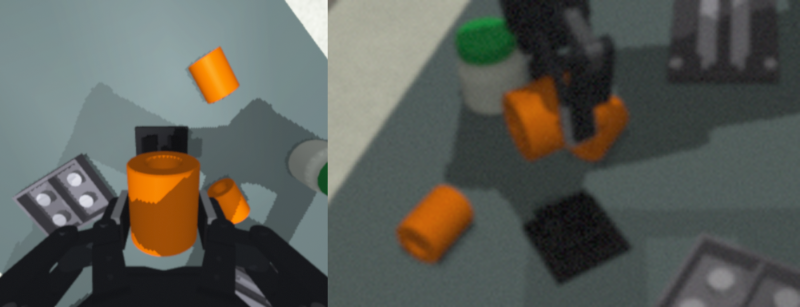

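Wrist (left): sleeve held at (163,200), saddle empty. Side (right): sleeve in the fingers at (565,120). Next I'll measure how it sits in the hand.

```bash
python3 - <<'E'
from h import *
np.set_printoptions(precision=1,suppress=True)
s=bot.read_state(); R=Ro.from_quat(s["tcp_rot"]).as_matrix()
for cn in("wrist","top","side"):
    im,d=optics.get_image(cn); P=cloud(cn,d)
    hsv=cv2.cvtColor(im[...,::-1].copy(),cv2.COLOR_BGR2HSV); o=((hsv[...,0]<15)&(hsv[...,1]>150)&(hsv[...,2]>60)&(d>0))
    T=(P-s["tcp_pos"])@R; k=o&(np.abs(T)<60).all(-1); t=T[k]; print(cn,len(t),"min",np.percentile(t,2,axis=0),"max",np.percentile(t,98,axis=0))
    # cylinder fit: axis point (y0,z0) slopes, r=24 fixed
    from scipy.optimize import least_squares
    f=lambda p:np.hypot(t[:,1]-p[0]-p[2]*t[:,0],t[:,2]-p[1]-p[3]*t[:,0])-24
    r=least_squares(f,[0,0,0,0],loss="soft_l1"); print(" axis y,z mm",r.x[:2]," slopes y,z deg",np.degrees(r.x[2:]),"rms",np.sqrt(np.mean(r.fun**2)))
go(fx(-78,130),FY)
E
```

```text
wrist 8576 min [-19.6 -21.2 -15.4] max [33.7 22.4 24. ]
 axis y,z mm [0.5 9.1]  slopes y,z deg [-0.9 -0.4] rms 4.5607704933519555
top 18 min [-20.9  15.1  -7. ] max [-13.4  22.8  19.6]
 axis y,z mm [  5.5 -22.2]  slopes y,z deg [ 25.4 -75.4] rms 1.3264449115326786
side 669 min [-20.  -27.4 -31.7] max [33.4 13.9 21.3]
 axis y,z mm [1.2 7.5]  slopes y,z deg [-0.3  0.3] rms 7.208341397248057
t 5.02 tcp [615.  183.7 132.8] yaw 43.99 tilt [-0. -0. -1.] q [ 0.3  0.5  1.7 -0.   1.   1.1] F [ 0.8 -0.1 -2.8] gap 0.542
  shift cm [-21.2  13.1   0.3] roll -0.974
```

```bash
python3 -m crank '[[-0.6,-21.6,13.7,0.3,-0.974],[-0.6,-21.6,13.7,0.3,-0.974],[-0.6,-21.6,13.7,0.3,-0.974],[-0.6,-21.6,13.7,0.3,-0.974],[-0.6,-21.6,13.7,0.3,-0.974]]';python3 -c "
from h import *
go(fx(-71,130),FY)"
```

```text
time: 5.43
tcp_pos: [567.3, -13.5, 131.0]
tcp_rot: [0.772, 0.636, -0.0, -0.0]
wrist_force: [0.8, -0.5, -2.4]
finger_gap: 0.537
t 5.43 tcp [567.3 -13.5 131. ] yaw 78.98 tilt [-0.001 -0.    -1.   ] q [-0.03  0.4   1.86 -0.    0.88  0.17] F [ 0.8 -0.5 -2.4] gap 0.537
  shift cm [-5.31 -0.29  0.1 ] roll -0.363
```

```bash
python3 -m crank '[[-0.6,-5.3,-0.3,0.1,-0.363],[-0.6,-5.3,-0.3,0.1,-0.363],[-0.6,-5.3,-0.3,0.1,-0.363],[-0.6,-5.3,-0.3,0.1,-0.363],[-0.6,-5.3,-0.3,0.1,-0.363]]';python3 -m crank '[[-0.6,0,0,0,0],[-0.6,0,0,0,0]]';python3 - <<'E'
from h import *
go(fx(-71,60),FY)
np.set_printoptions(precision=1,suppress=True)
s=bot.read_state(); R=Ro.from_quat(s["tcp_rot"]).as_matrix()
im,d=optics.get_image("wrist"); P=cloud("wrist",d); cv2.imwrite("pics/w2.png",im[...,::-1])
F=np.stack([FX,np.cross([0,0,1],FX),[0,0,1]],1); Q=(P-FO)@F
hsv=cv2.cvtColor(im[...,::-1].copy(),cv2.COLOR_BGR2HSV); h=hsv[...,0]
te=(h>85)&(h<100)&(hsv[...,1]>150)&(d>0)&(np.abs(Q[...,0]-97)<50)&(Q[...,2]>60)&(Q[...,2]<100); print("teal",te.sum(),np.percentile(Q[te],[2,50,98],axis=0))
o=((h<15)&(hsv[...,1]>150)&(d>0)&(np.abs(Q[...,1])<50)&(Q[...,2]>80)); print("sleeve",o.sum(),np.percentile(Q[o],[2,50,98],axis=0))
for z in (34,): 
    k=(np.abs(Q[...,1])<30)&(Q[...,2]>30)&(Q[...,2]<38)&(d>0)&(np.abs(Q[...,0])<125); print("edges",k.sum(),np.percentile(Q[k],[2,50,98],axis=0))
k=(np.abs(Q[...,1])<60)&(Q[...,2]>9)&(Q[...,2]<15)&(d>0)&(np.abs(Q[...,0])<135);print("plate",k.sum(),np.percentile(Q[k],[2,98],axis=0))
for r in nets.mark_of("wrist","rod_nose")[:2]: print(r["score"],r["pixel"],(at_z("wrist",r["pixel"],48)-FO)@F)
E
```

```text
time: 5.85
tcp_pos: [554.8, -63.4, 130.2]
tcp_rot: [0.648, 0.761, -0.0, -0.0]
wrist_force: [-0.7, -0.1, -2.9]
finger_gap: 0.541
time: 6.02
tcp_pos: [555.0, -62.6, 130.4]
tcp_rot: [0.647, 0.762, -0.0, -0.0]
wrist_force: [0.1, 0.0, -3.4]
finger_gap: 0.538
t 6.02 tcp [555.  -62.6 130.4] yaw 99.31 tilt [-0.  0. -1.] q [-0.12  0.39  1.88  0.    0.87 -0.28] F [ 0.1  0.  -3.4] gap 0.538
  shift cm [-0.23 -0.11  7.04] roll -0.009Traceback (most recent call last):
  File "<stdin>", line 8, in <module>
    return _quantile_unchecked(
        a, q, axis, out, overwrite_input, method, keepdims, weights)
    return _ureduce(a,
                    func=_quantile_ureduce_func,
    ...<5 lines>...
                    overwrite_input=overwrite_input,
                    method=method)
    r = func(a, **kwargs)
    result = _quantile(arr,
                       quantiles=q,
    ...<2 lines>...
                       out=out,
                       weights=wgt)
    slices_having_nans = np.isnan(arr[-1, ...])
                                  ~~~^^^^^^^^^
IndexError: index -1 is out of bounds for axis 0 with size 0
```

View pics/w2.png

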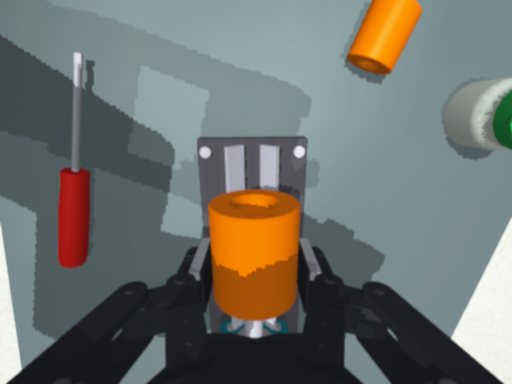

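Wrist view: the sleeve at (254,250) is centred over the cradle rails (234 and 270) and parallel to them. Lowering.

```bash
python3 -m crank '[[-0.6,-0.2,-0.15,3,-0.009],[-0.6,-0.2,-0.15,5.5,-0.009],[-0.6,-0.2,-0.15,6.6,-0.009],[-0.6,-0.2,-0.15,6.9,-0.009],[-0.6,-0.2,-0.15,6.9,-0.009]]';python3 -m crank '[[-0.6,0,0,0,0],[-0.6,0,0,0.2,0],[-0.6,0,0,0.2,0]]';python3 -c "
from h import *
go(fx(-71,56),FY)"
```

```text
time: 6.48
tcp_pos: [553.4, -65.1, 61.1]
tcp_rot: [0.643, 0.766, -0.0, -0.001]
wrist_force: [-0.4, 0.3, -2.0]
finger_gap: 0.541
time: 6.73
tcp_pos: [554.5, -65.5, 60.6]
tcp_rot: [0.643, 0.766, 0.0, 0.001]
wrist_force: [0.4, 0.2, -2.4]
finger_gap: 0.54
t 6.73 tcp [554.5 -65.5  60.6] yaw 99.93 tilt [ 0.002 -0.    -1.   ] q [-0.12  0.5   1.91  0.    0.73 -0.29] F [ 0.4  0.2 -2.4] gap 0.54
  shift cm [ 0.05 -0.01  0.46] roll 0.002
```

```bash
python3 -m crank '[[-0.6,0,0,0.2,0],[-0.6,0,0,0.2,0],[-0.6,0,0,0.2,0]]';python3 -m crank '[[-0.6,0,0,0.2,0],[-0.6,0,0,0.2,0],[-0.6,0,0,0.2,0]]';python3 -m crank '[[-0.6,0,0,0.2,0],[-0.6,0,0,0.2,0],[-0.6,0,0,0.2,0]]'
```

```text
time: 6.98
tcp_pos: [553.9, -65.5, 57.8]
tcp_rot: [0.643, 0.766, 0.0, 0.0]
wrist_force: [0.1, 1.1, -2.7]
finger_gap: 0.537
time: 7.23
tcp_pos: [553.7, -65.5, 55.5]
tcp_rot: [0.643, 0.766, -0.0, -0.0]
wrist_force: [0.3, -0.1, -2.5]
finger_gap: 0.541
time: 7.48
tcp_pos: [553.7, -65.5, 54.9]
tcp_rot: [0.643, 0.766, 0.0, -0.0]
wrist_force: [-7.1, 0.6, 16.8]
finger_gap: 0.536
```

```bash
python3 -m crank '[[-0.6,0,0,-0.15,0],[0.6,0,0,-0.15,0],[0.6,0,0,-0.15,0],[0.6,0,0,-0.15,0],[0.6,0,0,-0.15,0]]';python3 -m crank '[[0.6,0,0,-3,0],[0.6,0,0,-6,0],[0.6,0,0,-9,0],[0.6,0,0,-9,0],[0.6,0,0,-9,0]]';python3 - <<'E'
from h import *
np.set_printoptions(precision=1,suppress=True)
go(fx(-118,146),FY)
F=np.stack([FX,np.cross([0,0,1],FX),[0,0,1]],1)
V=[]
for cn in("wrist","top","side"):
    im,d=optics.get_image(cn); P=cloud(cn,d); Q=(P-FO)@F; V.append(im)
    hsv=cv2.cvtColor(im[...,::-1].copy(),cv2.COLOR_BGR2HSV); h=hsv[...,0]
    o=((h<15)&(hsv[...,1]>150)&(d>0)&(np.abs(Q[...,1])<40)&(np.abs(Q[...,0])<130)&(Q[...,2]>30)&(Q[...,2]<90)); print(cn,o.sum(),np.percentile(Q[o],[2,50,98],axis=0) if o.sum() else 0)
cv2.imwrite("pics/p1.png",cv2.resize(np.hstack([V[0],cv2.resize(V[2][100:220,200:360],(512,384),interpolation=cv2.INTER_CUBIC)])[...,::-1],(800,300)))
E
```

```text
time: 7.9
tcp_pos: [553.9, -65.5, 55.0]
tcp_rot: [0.643, 0.766, 0.0, 0.0]
wrist_force: [-0.3, 0.5, 0.2]
finger_gap: 0.8
time: 8.32
tcp_pos: [555.0, -65.6, 146.8]
tcp_rot: [0.643, 0.766, 0.001, 0.002]
wrist_force: [-0.8, 0.8, -0.1]
finger_gap: 0.799
t 8.32 tcp [555.  -65.6 146.8] yaw 99.93 tilt [ 0. -0. -1.] q [-0.1  0.4  1.9  0.   0.9 -0.3] F [-0.8  0.8 -0.1] gap 0.799
  shift cm [ 4.8 -0.1  0.1] roll 0.002
wrist 1128 [[-104.4  -25.4   33.1]
 [ -84.     4.4   57.4]
 [ -49.3   20.7   68.2]]
top 0 0
side 608 [[-104.3  -23.6   32.4]
 [ -94.5   -0.7   61.9]
 [ -51.7   21.5   72.2]]
```

View pics/p1.png

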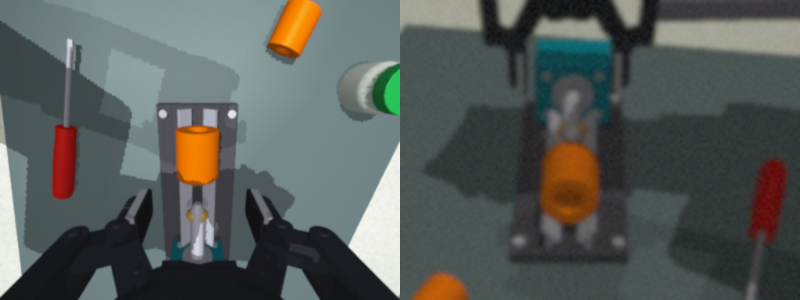

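Wrist (left) and side (right): the sleeve lies in the cradle, wrist (197,155), released, rod and brass balls clear ahead of it. Its span is about x = -105..-49, so its centre is near -77. Next I move behind it and straddle the axis so that the fingers clear the rod and balls.

```bash
python3 -c "
from h import *
go(fx(-138,130),FY)
s=bot.read_state();R=Ro.from_quat(s['tcp_rot']).as_matrix();K,Rc,t=cam('wrist');print('cam in tool',R.T@(-Rc.T@t-s['tcp_pos']))"; python3 -m crank '[[-0.2,6.8,-0.1,1,0],[-0.2,6.8,-0.1,1.7,0],[-0.2,6.8,-0.1,1.7,0],[-0.2,6.8,-0.1,1.7,0],[-0.2,6.8,-0.1,1.7,0]]';python3 -c "
from h import *
go(fx(-138,52),FY)"
```

```text
t 8.47 tcp [552.9 -65.4 144. ] yaw 99.93 tilt [-0.002  0.    -1.   ] q [-0.12  0.37  1.87  0.    0.9  -0.29] F [ 0.2  0.3 -1.5] gap 0.8
  shift cm [6.71 0.16 1.4 ] roll 0.002
cam in tool [ 7.99517430e+01  3.30154204e-02 -1.23656359e+02]
time: 8.88
tcp_pos: [540.7, 1.2, 127.3]
tcp_rot: [0.643, 0.766, -0.001, -0.0]
wrist_force: [0.2, -0.1, 0.5]
finger_gap: 0.399
t 8.88 tcp [540.7   1.2 127.3] yaw 99.98 tilt [-0.001 -0.    -1.   ] q [-0.    0.37  1.92 -0.    0.85 -0.17] F [ 0.2 -0.1  0.5] gap 0.399
  shift cm [-0.06  0.22  7.53] roll 0.003
```

```bash
python3 -m crank '[[-0.2,0,0.2,3,0.003],[-0.2,0,0.2,6,0.003],[-0.2,0,0.2,7.3,0.003],[-0.2,0,0.2,7.4,0.003],[-0.2,0,0.2,7.4,0.003]]';python3 -m crank '[[-0.2,0,0,0,0],[-0.2,0,0,0,0]]';python3 - <<'E'
from h import *
go(fx(-116,52),FY)
V=[]
for cn in("wrist","side"):
    im,d=optics.get_image(cn); V.append(im)
cv2.imwrite("pics/p2.png",cv2.resize(np.hstack([V[0],cv2.resize(V[1][100:220,200:360],(512,384),interpolation=cv2.INTER_CUBIC)])[...,::-1],(800,300)))
E
```

```text
time: 9.3
tcp_pos: [542.8, 0.9, 53.5]
tcp_rot: [0.645, 0.764, -0.001, -0.001]
wrist_force: [-0.4, -0.4, 0.6]
finger_gap: 0.403
time: 9.47
tcp_pos: [544.1, 1.3, 55.4]
tcp_rot: [0.645, 0.765, 0.001, 0.001]
wrist_force: [0.4, 0.0, -0.3]
finger_gap: 0.4
t 9.47 tcp [544.1   1.3  55.4] yaw 99.73 tilt [ 0.002 -0.    -1.   ] q [-0.    0.49  1.95 -0.    0.7  -0.17] F [ 0.4  0.  -0.3] gap 0.4
  shift cm [-2.21 -0.12  0.34] roll -0.001
```

View pics/p2.png

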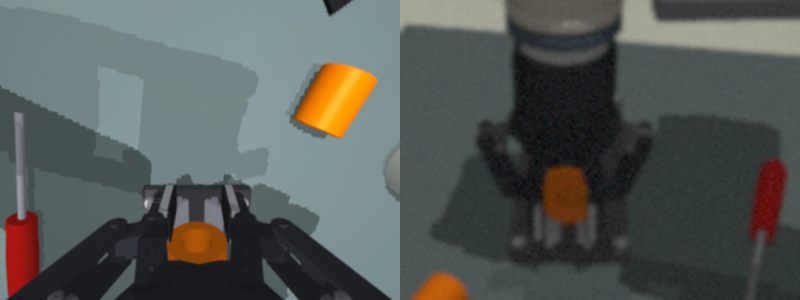

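Side view: the fingers straddle behind the sleeve at (565,195), level and clear of the cradle. Pushing slowly.

```bash
python3 -m crank '[[-0.2,-1,-0.1,0.2,0],[-0.2,-1.8,-0.1,0.2,0],[-0.2,-2.4,-0.1,0.2,0],[-0.2,-3,-0.1,0.2,0],[-0.2,-3.5,-0.1,0.2,0]]';python3 -m crank '[[-0.2,-0.5,0,0,0],[-0.2,-1,0,0,0],[-0.2,-1.5,0,0,0],[-0.2,-1.5,0,0,0],[-0.2,-1.5,0,0,0]]';python3 - <<'E'
from h import *
go(fx(-85,52),FY)
np.set_printoptions(precision=1,suppress=True)
F=np.stack([FX,np.cross([0,0,1],FX),[0,0,1]],1)
print((bot.read_state()["tcp_pos"]-FO)@F)
for cn in("wrist","top","side"):
    im,d=optics.get_image(cn); P=cloud(cn,d); Q=(P-FO)@F
    hsv=cv2.cvtColor(im[...,::-1].copy(),cv2.COLOR_BGR2HSV); h=hsv[...,0]
    o=((h<15)&(hsv[...,1]>150)&(d>0)&(np.abs(Q[...,1])<40)&(np.abs(Q[...,0])<130)&(Q[...,2]>30)&(Q[...,2]<90)); print(cn,o.sum(),np.percentile(Q[o],[2,50,98],axis=0) if o.sum() else 0)
E
```

```text
time: 9.98
tcp_pos: [548.2, -33.6, 52.3]
tcp_rot: [0.645, 0.764, 0.0, -0.0]
wrist_force: [-1.0, 3.7, 1.3]
finger_gap: 0.4
time: 10.4
tcp_pos: [550.5, -48.3, 52.0]
tcp_rot: [0.644, 0.765, -0.0, 0.0]
wrist_force: [0.0, 0.2, 0.1]
finger_gap: 0.401
t 10.4 tcp [550.5 -48.3  52. ] yaw 99.75 tilt [-0. -0. -1.] q [-0.09  0.51  1.93 -0.    0.71 -0.26] F [0.  0.2 0.1] gap 0.401
  shift cm [-0.31  0.09 -0.  ] roll -0.001
[-88.1  -0.9  52. ]
wrist 4942 [[-77.2 -20.1  32.1]
 [-72.9  -1.2  62. ]
 [-55.8  18.2  70.2]]
top 0 0
side 383 [[-77.3 -17.3  32.4]
 [-71.9  -0.1  62.2]
 [-40.4  16.6  72.5]]
```

```bash
python3 -m crank '[[-0.2,-0.5,0.08,0,0],[-0.2,-1,0.08,0,0],[-0.2,-1.4,0.08,0,0],[-0.2,-1.8,0.08,0,0]]';python3 -m crank '[[-0.2,-0.3,0,0,0],[-0.2,-0.6,0,0,0],[-0.2,-0.9,0,0,0]]';python3 -m crank '[[-0.2,-0.4,0,0,0],[-0.2,-0.8,0,0,0],[-0.2,-1.2,0,0,0]]';python3 - <<'E'
from h import *
go(fx(-5,52),FY)
np.set_printoptions(precision=1,suppress=True)
F=np.stack([FX,np.cross([0,0,1],FX),[0,0,1]],1)
print((bot.read_state()["tcp_pos"]-FO)@F)
for cn in("wrist","side"):
    im,d=optics.get_image(cn); P=cloud(cn,d); Q=(P-FO)@F
    hsv=cv2.cvtColor(im[...,::-1].copy(),cv2.COLOR_BGR2HSV); h=hsv[...,0]
    o=((h<15)&(hsv[...,1]>150)&(d>0)&(np.abs(Q[...,1])<40)&(np.abs(Q[...,0])<130)&(Q[...,2]>30)&(Q[...,2]<90)); print(cn,o.sum(),np.percentile(Q[o],[2,50,98],axis=0) if o.sum() else 0)
E
```

```text
time: 10.88
tcp_pos: [554.0, -65.8, 51.9]
tcp_rot: [0.644, 0.765, -0.0, -0.0]
wrist_force: [-2.0, 1.8, -0.5]
finger_gap: 0.402
time: 11.13
tcp_pos: [555.6, -74.2, 52.0]
tcp_rot: [0.645, 0.765, 0.0, -0.001]
wrist_force: [-2.1, 3.8, 0.6]
finger_gap: 0.395
time: 11.38
tcp_pos: [557.7, -86.5, 52.0]
tcp_rot: [0.644, 0.765, -0.0, -0.0]
wrist_force: [-3.2, 3.7, 0.4]
finger_gap: 0.401
t 11.38 tcp [557.7 -86.5  52. ] yaw 99.75 tilt [-0.001  0.    -1.   ] q [-0.16  0.52  1.9   0.    0.72 -0.33] F [-3.2  3.7  0.4] gap 0.401
  shift cm [-4.43  0.03  0.  ] roll -0.001
[-49.3  -0.3  52. ]
wrist 4962 [[-37.9 -19.   32.2]
 [-33.5  -0.3  62.4]
 [-16.5  18.7  70.3]]
side 364 [[-39.2 -14.9  32.2]
 [-32.1   0.9  62.7]
 [  1.7  16.7  72.7]]
```

```bash
python3 -m crank '[[-0.2,-0.6,0.03,0,0],[-0.2,-1.2,0.03,0,0],[-0.2,-1.8,0.03,0,0],[-0.2,-2.4,0.03,0,0],[-0.2,-3,0.03,0,0]]';python3 -m crank '[[-0.2,-0.3,0,0,0],[-0.2,-0.6,0,0,0],[-0.2,-0.9,0,0,0]]';python3 -m crank '[[-0.2,-0.1,0,0,0],[-0.2,-0.2,0,0,0],[-0.2,-0.3,0,0,0]]';python3 -m crank '[[-0.2,-0.05,0,0,0],[-0.2,-0.1,0,0,0]]'; python3 - <<'E'
from h import *
go(fx(-3,52),FY)
np.set_printoptions(precision=1,suppress=True)
F=np.stack([FX,np.cross([0,0,1],FX),[0,0,1]],1)
print((bot.read_state()["tcp_pos"]-FO)@F)
for cn in("wrist","side"):
    im,d=optics.get_image(cn); P=cloud(cn,d); Q=(P-FO)@F
    if cn=="wrist": cv2.imwrite("pics/w3.png",im[...,::-1])
    hsv=cv2.cvtColor(im[...,::-1].copy(),cv2.COLOR_BGR2HSV); h=hsv[...,0]
    o=((h<15)&(hsv[...,1]>150)&(d>0)&(np.abs(Q[...,1])<40)&(np.abs(Q[...,0])<130)&(Q[...,2]>30)&(Q[...,2]<90)); print(cn,o.sum(),np.percentile(Q[o],[2,50,98],axis=0) if o.sum() else 0)
E
```

```text
time: 11.9
tcp_pos: [563.5, -115.9, 52.2]
tcp_rot: [0.644, 0.765, 0.0, 0.0]
wrist_force: [-1.4, 4.2, 2.3]
finger_gap: 0.398
time: 12.15
tcp_pos: [565.0, -124.6, 52.2]
tcp_rot: [0.644, 0.765, 0.0, 0.0]
wrist_force: [-1.8, 4.9, 2.6]
finger_gap: 0.402
time: 12.4
tcp_pos: [565.5, -127.4, 52.2]
tcp_rot: [0.644, 0.765, 0.0, 0.0]
wrist_force: [-1.9, 4.3, 2.1]
finger_gap: 0.396
time: 12.57
tcp_pos: [565.6, -128.4, 52.2]
tcp_rot: [0.644, 0.765, 0.0, 0.0]
wrist_force: [-1.0, 4.3, 1.9]
finger_gap: 0.402
t 12.57 tcp [ 565.6 -128.4   52.2] yaw 99.76 tilt [ 0. -0. -1.] q [-0.23  0.54  1.87 -0.    0.74 -0.4 ] F [-1.   4.3  1.9] gap 0.402
  shift cm [-0.36 -0.04  0.02] roll -0.001
[-6.6  0.4 52.2]
wrist 3838 [[  4.1 -19.2  34. ]
 [  8.    0.8  65. ]
 [ 26.1  18.9  70.3]]
side 275 [[  2.5 -14.7  31.1]
 [  8.5   2.1  66.9]
 [ 50.3  17.8  72.8]]
```

View pics/w3.png

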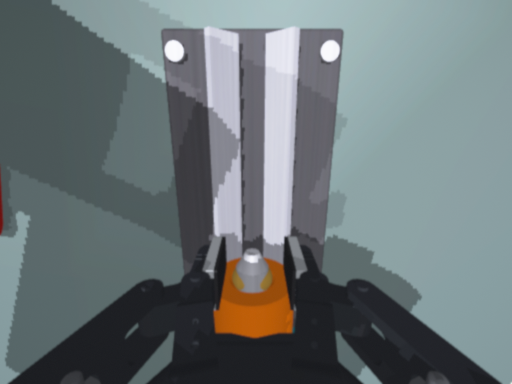

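Wrist view: the rod nose at (252,258) and the brass balls at (238,278) and (266,278) are just emerging at the sleeve's rear. Rear end is near x = 4, so 3-4 mm remain; creeping on.

```bash
python3 -m crank '[[-0.2,-0.06,0,0,0],[-0.2,-0.12,0,0,0]]';python3 -m crank '[[-0.2,-0.06,0,0,0],[-0.2,-0.12,0,0,0]]'; python3 -c "
from h import *
go(fx(-3,52),FY)"
```

```text
time: 12.83
tcp_pos: [565.9, -129.6, 52.2]
tcp_rot: [0.644, 0.765, 0.0, 0.0]
wrist_force: [-1.2, 3.6, 2.2]
finger_gap: 0.405
time: 13.0
tcp_pos: [566.1, -131.2, 52.1]
tcp_rot: [0.644, 0.765, -0.0, 0.0]
wrist_force: [-0.6, 0.5, 0.4]
finger_gap: 0.404
t 13.0 tcp [ 566.1 -131.2   52.1] yaw 99.77 tilt [ 0.001 -0.001 -1.   ] q [-0.23  0.54  1.86 -0.    0.74 -0.4 ] F [-0.6  0.5  0.4] gap 0.404
  shift cm [-0.08 -0.04  0.01] roll -0.0
```

```bash
python3 -m crank '[[-0.2,-0.06,0,0,0],[-0.2,-0.1,0,0,0]]'; python3 -c "
from h import *
go(fx(-3,52),FY)"
```

```text
time: 13.17
tcp_pos: [566.3, -132.2, 52.1]
tcp_rot: [0.644, 0.765, -0.0, 0.0]
wrist_force: [0.0, -0.3, -0.3]
finger_gap: 0.401
t 13.17 tcp [ 566.3 -132.2   52.1] yaw 99.76 tilt [ 0. -0. -1.] q [-0.23  0.54  1.86 -0.    0.74 -0.4 ] F [ 0.  -0.3 -0.3] gap 0.401
  shift cm [ 0.02 -0.03  0.01] roll -0.001
```

The force fell from 4 N to 0, which is the click. Backing off and looking.

```bash
python3 -m crank '[[-0.2,1,0,0,0],[-0.2,3,0,0,0],[-0.2,6,0,0,0],[-0.2,9,0,-2,0],[-0.2,9,0,-4,0]]';python3 -m crank '[[-0.2,4,0,-4,0],[-0.2,6,0,-8,0],[-0.2,6,0,-12,0],[-0.2,6,0,-12,0]]'; python3 - <<'E'
from h import *
go(fx(-3,52),FY)
np.set_printoptions(precision=1,suppress=True)
F=np.stack([FX,np.cross([0,0,1],FX),[0,0,1]],1)
V={}
for cn in("wrist","top","side"):
    im,d=optics.get_image(cn); P=cloud(cn,d); Q=(P-FO)@F; V[cn]=im
    hsv=cv2.cvtColor(im[...,::-1].copy(),cv2.COLOR_BGR2HSV); h=hsv[...,0]
    o=((h<15)&(hsv[...,1]>150)&(d>0)&(np.abs(Q[...,1])<40)&(Q[...,0]>-5)&(Q[...,0]<130)&(Q[...,2]>40)&(Q[...,2]<90)); print(cn,o.sum(),np.percentile(Q[o],[2,50,98],axis=0) if o.sum() else 0)
u,v=proj("side",fx(10,50)).astype(int); a=V["side"][v-30:v+30,u-40:u+40]
u,v=proj("top",fx(20,50)).astype(int); b=V["top"][v-30:v+30,u-40:u+40]
cv2.imwrite("pics/f1.png",np.hstack([cv2.resize(x,(400,300),interpolation=cv2.INTER_CUBIC) for x in(a,b)])[...,::-1])
cv2.imwrite("pics/w4.png",V["wrist"][...,::-1])
E
```

```text
time: 13.58
tcp_pos: [548.1, -38.8, 91.2]
tcp_rot: [0.644, 0.765, -0.001, -0.002]
wrist_force: [0.3, -0.2, 1.0]
finger_gap: 0.4
time: 13.92
tcp_pos: [542.2, 18.2, 217.4]
tcp_rot: [0.644, 0.765, 0.002, 0.002]
wrist_force: [2.6, 0.5, 0.5]
finger_gap: 0.398
t 13.92 tcp [542.2  18.2 217.4] yaw 99.86 tilt [ 0.006  0.    -1.   ] q [ 0.03  0.26  1.85  0.    1.03 -0.14] F [2.6 0.5 0.5] gap 0.398
  shift cm [-15.2   -0.35  16.54] roll 0.001
wrist 967 [[  9.3 -22.6  42.7]
 [ 19.2   1.1  64.6]
 [ 49.5  22.2  71.1]]
top 625 [[  9.4 -22.9  53.2]
 [ 35.4  -0.6  68.1]
 [ 62.7  22.6  73.6]]
side 330 [[  8.6 -21.4  43.3]
 [ 23.4  -0.8  66.6]
 [ 65.2  20.1  72.4]]
```

View pics/f1.png

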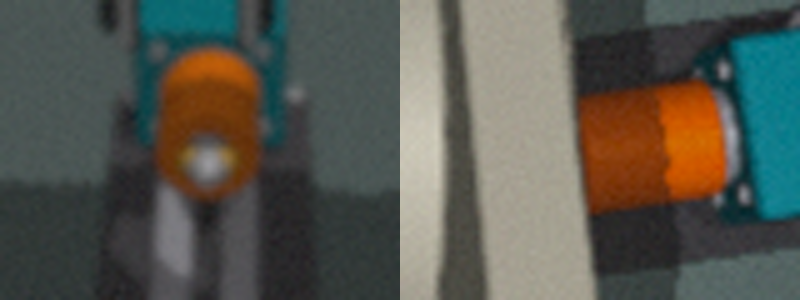

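Side crop: rod end at (207,160) with brass at both sides of it, behind the sleeve. Top crop: sleeve up against the shoulder (arm hides its rear). One last look from the wrist, plus a check of jar and screwdriver.

```bash
python3 - <<'E'
from h import *
im,d=optics.get_image("wrist"); u,v=proj("wrist",fx(0,50)).astype(int);print(u,v); v0=max(v-60,0);u0=max(u-80,0)
cv2.imwrite("pics/w5.png",cv2.resize(im[v0:v0+120,u0:u0+160,::-1],None,fx=4,fy=4,interpolation=cv2.INTER_CUBIC))
optics.get_image("side")
for l in("jar","screwdriver"):
    for r in nets.mark_of("side",l)[:1]: print(l,r["pixel"],at_z("side",r["pixel"],0).round(1))
go(fx(0,0))
E
```

```text
254 298
jar [171.4, 210.7] [736.3  44.2   0. ]
screwdriver [344.4, 195.8] [386.1 -72.4   0. ]
t 14.27 tcp [539.6  15.9 210.4] yaw 99.74 tilt [-0.003 -0.    -1.   ] q [ 0.03  0.26  1.85 -0.    1.03 -0.14] F [ 0.5 -0.1 -0.5] gap 0.403
  shift cm [-15.33   0.15  21.04] roll 0
```

View pics/w5.png

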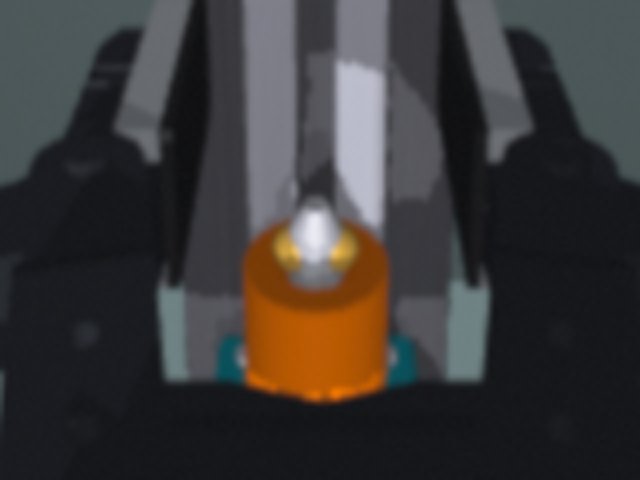

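Both balls stand out behind the sleeve's rear face, at (287,250) and (343,250). The sleeve is held and the hand is clear, so I'm handing in.

```bash
python3 -c "
from cell import bot
print(bot.job_done())"
```

```text
the job is handed in; nothing more can be done
None
```

I took the large orange sleeve from the black saddle, laid it in the cradle with its centre near x = -77 mm, and let go. I then pushed it onto the rod with the fingers straddling it. I stopped when the push force fell from about 4 N to 0 and drew the hand back and up. The job was handed in at about 14.3 s.

**Final checks:**
- **Sleeve:** its rear end is at x ≈ 8.6–9.4 mm and its front end at 63–65 mm, so it is home at the shoulder within the play.
- **Balls:** both brass balls show behind its rear face.
- **Hand:** it is clear, about 210 mm up, with wrist force near zero.
- **Jar:** its network position agrees with the start to about 4 mm.
- **Screwdriver:** its network reading differed by about 9 mm from the first. The arm never went near it, so I took that as network noise and did not check it further.

**Disagreements on the way:**
- **Sleeve position:** the first estimates differed by about 5 mm along the bore, so the grasp was about 7 mm off-centre. I allowed for that when laying the sleeve down.
- **Contact forces:** closing on the sleeve and setting it in the cradle each briefly gave a wrist force of about 16–22 N.

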